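Slide the terminal cover home until its tab clicks

ROBOT

A 7-joint arm with a two-finger parallel gripper is mounted at the origin on the work surface. World frame = base frame: x ahead of the robot, y to its left, z up, the work surface at z = 0. Lengths are in m, angles in rad, forces in N, time in s.
With the tool pointing down it reaches from about 0.425 to 0.875 m from the base axis. Payload 9.9 kg.
Tool frame: the origin (TCP) lies at the very end of the fingers, on their centre line; the grasp point (between the pads) lies 19 mm behind it (bot.grip_point_offset is the distance from the TCP to the grasp point, in m); z points along the fingers, y is the line along which they close (so a half turn about z gives the same grasp; the last joint's range is limited). The gripper opens to 85 mm and grips with 20 to 120 N. Pads are 22 mm wide; open, the fingers measure 114 mm over their backs; the gripper's body (76 mm by 85 mm) begins 54 mm behind the grasp point. The pads swing forward as they close: fully open they stand 13 mm farther back than shut.
Start: joints at [1.033, 0.576, 0.025, 1.437, -0.015, 1.129, -0.057], TCP at [0.296, -0.607, 0.231] pointing down, gripper open.
Joint ranges: [-2.76, 2.76], [-0.34, 2.15], [-1.52, 1.57], [0.19, 2.46], [-1.09, 4.23], [0.17, 1.99], [-2.82, 2.82]. Speed limits (rad/s): [2.22, 2.22, 3.01, 3.01, 3.14, 3.14, 3.14].

INTERFACE

Orientations are given as a unit quaternion [w, x, y, z].
In Python, from workcell import bot gives the robot as it stands.
- The arm moves only by the tool apply_moves, never from a script. Its argument "motion" is a list of rows, each an object with "gripper": the finger opening in mm, from 0 to 85.4; "offset": the shift along the world's x, y, z in units of 0.3 m (1.0 is 0.3 m), a list of three; "twist": the turn about the world's z in units of 0.5 rad (1.0 is 0.5 rad). In form: [{"gripper": gripper, "offset": [tx, ty, tz], "twist": twist}, ...]. A call has exactly 10 rows; each row is the pose to reach, as a shift and turn from the pose commanded when the call began; what a row does not reach only later rows make up. A row lasts 1/12 s, in which the tool goes at most 41.7 mm and 7.16 degrees, less where a joint would pass 70% of its speed; a pose out of reach is approached as far as the arm can. A call with a number of a shift or a turn outside -1 to 1 is refused whole. A call with a gripper value outside its range is refused whole. The fingers move at their own pace and stop on an object; the grip force is fixed at half the most. Time passes only in rows, so rows that repeat a pose let the fingers close, or fill a call up. It gives the time, the measured TCP pose, the force, the opening and the grip force at its end, in the units of the state.
- bot.observe(): the state, without advancing time (a new reading comes with each control period).
- bot.grab_frame(name): name is "scene" or "side" or "wrist"; returns the picture (400x640x3 uint8, red, green, blue); there is no depth.
- bot.camera_info(name): a dict with "mtx" (3x3 intrinsics, pixels), "rvec" (rotation vector, rad) and "tvec" (3), from world to camera coordinates, as OpenCV has them; the wrist camera has in their place "mount" (4x4, takes a point from camera to tool coordinates, whose origin is the TCP and whose axes are the flange's). Camera axes: x right, y down, z forward; pixel columns grow to the right and rows downward; lengths in m; the calibration is good to about 2 mm. The wrist camera is an equidistant fisheye: a pixel r from the principal point sees the ray r / f radians off the axis. A picture is of the moment at which its call begins: read the wrist's pose just before it. camera_info takes no time and is no camera call.
- bot.finish_job(): hands the job in; it is judged then, once.
The state is a dict: "clock": time; "q": joint angles; "dq": joint speeds; "joint_torque": joint torques, N m; "ee_pos": TCP position; "orientation": TCP orientation; "contact_force": force on the tool from outside, world axes, zero at the start; "torque": the same for the moment, N m; "gripper_width": finger opening in m; "gripper_force": force on a finger pad.
Only numpy, scipy, OpenCV 4.12 (cv2) and the standard library are available. Lean on these libraries where they do the work, as an engineer would, in place of code of your own. Each camera call takes 0.05 s, during which the arm holds its last target. There are 200 camera calls.

TASK

Pick up the orange slide cover, set it gently into the mouth of the grey connector housing and slide it along the rails over the open terminal bay, yellow tab trailing, until it is fully home and the tab has clicked down behind the white ledge. Feel for the click, never press cover and housing together with more than 40 N, and do not slam them. Leave the cover shut, let go of it, and do not shift the spare connectors or the screwdriver.

Things in the scene. Friction and masses are not known exactly. Their poses are not given: they have to be found in the camera images.
- nest: Dark steel nest fixed to the bench, base 200 x 110 x 12 mm, carrying the grey housing on a spring-backed carriage. Origin on the bench, z up, x = direction in which the cover is pushed home (mouth at -x, end stop at +x), y across the rails. A 36 mm high steel spring block stands at x 85 to 103 mm.
- housing: Grey connector housing, 125 x 72 mm (86 at the mouth), top 62 mm above the bench, open over brass terminals. Origin and axes as nest at rest, but under load it gives way along +x against a spring (1.2 N per mm, at most 7 mm, then rigid) and stands millimetres farther than first measured. End stop face x 45 mm, top z 60 mm. Fragile: over 40 N between cover and housing cracks them.
- mouth (a point): Open mouth of the rails, at x -70, y 0, z 50 mm in the housing's frame (axes as the housing): start of the two rail floors (top z 50 mm, |y| 17 to 36 mm, on to x 45). Side walls flare from |y| 35 mm here in to 29 mm at x -38. Overhanging lips, x -36 to 45, |y| above 23.5 mm, underside z 58 mm (raised lead-in from x -46): the cover must enter lengthwise.
- ledge (a point): Top rear edge of the white ledge, a low wall across the mouth: x -52 to -50, |y| under 10 mm, z 50 to 55.5 mm in the housing's frame (point at x -50, y 0, z 55.5 mm, axes as the housing). Pushing the tab over it takes about 5 to 15 N along the rails (more if the cover is held tilted), most just before the tab drops behind it.
- home (a point): Point on the housing, 50 mm above its origin: where the origin of cover lies when the cover is fully home against the end stop. The click comes about 2 mm before that. Axes as the housing.
- cover: Orange slide cover, 90 x 56 mm, loose, flat on the bench at first, about 90 g. Origin: centre of its underside, z up, x = its leading direction. Two runners (|y| 18 to 28, z 0 to 5, x -45 to 45 mm) slide on the rail floors under the lips; middle panel at z 6.5 to 10.5 mm. Grip rib across it: 14 mm along x, 32 mm along y, centred at x 15 mm, z 10.5 to 40.5 mm.
- rib (a point): Grip point in the rib of the cover, at x 15 mm, y 0, z 33 mm in the cover's frame; axes as the cover. Pinch the 14 mm thickness (along x).
- tab (a joint): The cover's yellow flexible tab at its trailing (-x) end, 22 mm wide. Its hook slopes down from x -33 mm to the underside level at x -47 and ends in an upright face at x -48 mm that catches behind the ledge. Value in rad: 0 relaxed, grows as the tab is bent up (0.04 to 0.14 on top of the ledge), springs back to 0 past it.
- plug_a: Spare grey connector, 60 x 36 x 26 mm, loose. Origin at the centre of its underside. Leave alone.
- plug_b: Spare grey connector, 60 x 36 x 26 mm, loose. Origin at the centre of its underside. Leave alone.
- screwdriver: Screwdriver lying on the bench, handle to its -x, about 200 mm long. Leave alone.

How it is judged:
By the outcome, as a careful person would: the job done as asked, in the order asked, and still so for the second after the job is handed in, with the robot touching nothing.
It also fails if it takes over 61 s, if anything falls off the work surface, if the arm or the gripper's body presses on something with over 40 N, if the wrist force passes 120 N, or if a joint passes its speed limit or range.

## Working session

There is one attempt and no reset: what is moved stays moved. The work goes in short steps, Python scripts to look and compute and a tool call to move; the robot and the scene stay as the last step left them, time stands still between calls to the robot, and variables do not carry over. Pictures are saved under pics/ and viewed, at most 10 in all, crops included, and the job is handed in when it is done.

Besides the shell and the picture viewer there is one more tool, called after "Emit:" as name(argument=value, ...) on one line, values as JSON. apply_moves: Moves the arm, as the interface text tells. Shifts and turns lie within -1 to 1; 1 stands for 0.3 m of shift or 0.5 rad of turn. Its arguments: {"type":"object","properties":{"motion":{"type":"array"}},"required":["motion"]}

```bash
mkdir -p pics; ls; python3 - <<'E'
from workcell import bot
import cv2,numpy as np
s=bot.observe();print(s['clock'],s['ee_pos'],s['orientation'],s['contact_force'],s['gripper_width'])
for n in("scene","side","wrist"):
    c=bot.camera_info(n);print(n,{k:np.round(v,4).tolist() if not isinstance(v,str) else v for k,v in c.items()})
a,b=[bot.grab_frame(n) for n in("scene","side")]
np.save('a.npy',a);np.save('b.npy',b)
cv2.imwrite('pics/a.png',a[...,::-1]);cv2.imwrite('pics/b.png',b[...,::-1])
E
```

```text
pics
0.0 [ 0.29571349 -0.60625884  0.23045563] [-7.97010264e-04  9.74358454e-01  2.24999811e-01 -2.29368191e-04] [ 0.21131996  0.1806883  -0.04827296] 0.08531049898523295
scene {'mtx': [[383.9913, 0.0, 320.1176], [0.0, 383.9913, 198.716], [0.0, 0.0, 1.0]], 'rvec': [1.7213, 1.8332, -0.7409], 'tvec': [0.0115, -0.3988, 1.3191]}
side {'mtx': [[394.0221, 0.0, 320.5728], [0.0, 394.0221, 195.2809], [0.0, 0.0, 1.0]], 'rvec': [0.8758, -2.3599, 1.2356], 'tvec': [0.4527, 0.2957, 0.6158]}
wrist {'mtx': [[309.7069, 0.0, 322.6618], [0.0, 309.7069, 200.3978], [0.0, 0.0, 1.0]], 'mount': [[-0.0007, -0.9551, -0.2964, 0.0751], [1.0, -0.0009, 0.0006, 0.0014], [-0.0009, -0.2964, 0.9551, -0.142], [0.0, 0.0, 0.0, 1.0]]}
```

View pics/a.png

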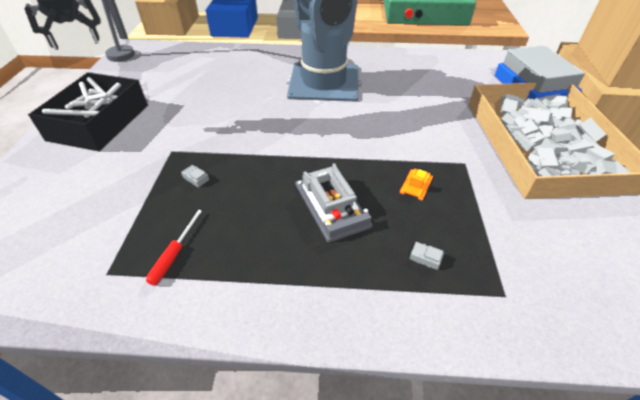

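View pics/b.png

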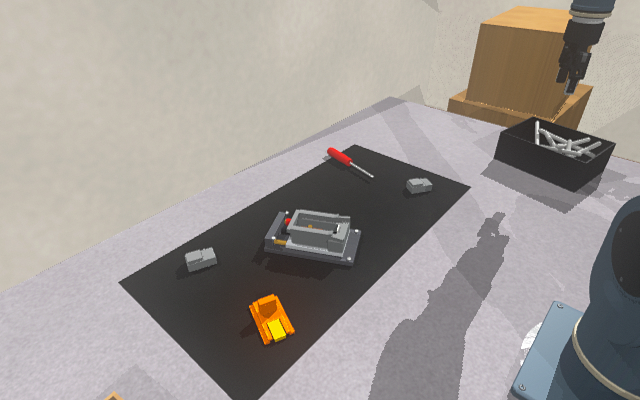

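The scene image shows the nest around (333,202) with its mouth towards the robot, and the cover at (417,183) with its yellow tab towards the robot. In the side image the nest is at (313,238), the white ledge near (340,230), and the cover at (272,318) with its tab at (277,330).

```bash
cat > h.py <<'E'
from workcell import bot
import cv2,numpy as np
from scipy.spatial.transform import Rotation as R
def ray(n,uv,st=None):
    c=bot.camera_info(n);K=np.array(c['mtx']);u=(np.array(uv,float).reshape(-1,2)-K[:2,2])/K[0,0]
    if n=='wrist':
        M=np.array(c['mount']);th=np.linalg.norm(u,axis=1,keepdims=True)
        d=np.c_[u*np.sinc(th/np.pi),np.cos(th)]
        q=st['orientation'];Rt=R.from_quat([q[1],q[2],q[3],q[0]]).as_matrix()
        return np.array(st['ee_pos'])+Rt@M[:3,3],d@(Rt@M[:3,:3]).T
    A=cv2.Rodrigues(np.array(c['rvec']))[0];t=np.array(c['tvec']).ravel()
    return -A.T@t,np.c_[u,np.ones(len(u))]@A
def onplane(n,uv,z,st=None):
    o,d=ray(n,uv,st);return o+d*((z-o[2])/d[:,2])[:,None]
def proj(P,st):  # world -> wrist pixels
    c=bot.camera_info('wrist');K=np.array(c['mtx']);M=np.array(c['mount']);q=st['orientation']
    Rt=R.from_quat([q[1],q[2],q[3],q[0]]).as_matrix()
    p=((np.atleast_2d(P)-st['ee_pos'])@Rt-M[:3,3])@M[:3,:3]
    r=np.linalg.norm(p[:,:2],axis=1,keepdims=True)
    return p[:,:2]/r*np.arctan2(r,p[:,2:])*K[0,0]+K[:2,2]
def hsv(im): return cv2.cvtColor(im,cv2.COLOR_RGB2HSV)
def orange(im): return cv2.inRange(hsv(im),(5,150,90),(20,255,255))
def yellow(im): return cv2.inRange(hsv(im),(22,150,90),(35,255,255))
def cen(m):
    n,l,s,c=cv2.connectedComponentsWithStats(m);i=1+np.argmax(s[1:,4]);return c[i],s[i]
E
python3 - <<'E'
from h import *
np.set_printoptions(precision=4,suppress=True)
for n,f,nest in(("scene",'a.npy',(333,205)),("side",'b.npy',(313,242))):
    im=np.load(f)
    if n=='scene': im=im.copy(); im[:150]=0
    co,so=cen(orange(im)|yellow(im));cy,sy=cen(yellow(im));print(n,co,so,cy,sy,onplane(n,co,.012),onplane(n,cy,.008),onplane(n,nest,.03))
print('scene nest base corners',onplane('scene',[(297,185),(327,237),(371,213)],.012),onplane('side',[(354,264),(265,248)],.012))
print(bot.camera_info('wrist')['mount'],R.from_quat(np.roll(bot.observe()['orientation'],-1)).as_matrix())
E
```

```text
scene [416.8454 182.8684] [399 168  34  33 608] [419.6912 174.3529] [411 169  18  13 136] [[0.4962 0.2606 0.012 ]] [[0.4596 0.2726 0.008 ]] [[0.6017 0.0557 0.03  ]]
side [270.8429 318.6671] [ 249  294   46   51 1400] [276.4037 329.6815] [267 319  19  23 270] [[0.4878 0.2657 0.012 ]] [[0.4655 0.2736 0.008 ]] [[0.5552 0.0764 0.03  ]]
scene nest base corners [[ 0.5227 -0.036   0.012 ]
 [ 0.681   0.0462  0.012 ]
 [ 0.6045  0.1438  0.012 ]] [[0.4576 0.0574 0.012 ]
 [0.6365 0.1446 0.012 ]]
[[-0.0007 -0.9551 -0.2964  0.0751]
 [ 1.     -0.0009  0.0006  0.0014]
 [-0.0009 -0.2964  0.9551 -0.142 ]
 [ 0.      0.      0.      1.    ]] [[ 0.8988  0.4384 -0.0007]
 [ 0.4384 -0.8988  0.0012]
 [-0.0001 -0.0014 -1.    ]]
```

Emit:
apply_moves(motion=[{"gripper": 85,"offset": [0.05,0.1,0.02],"twist": 0.1},{"gripper": 85,"offset": [0.1,0.2,0.05],"twist": 0.2},{"gripper": 85,"offset": [0.15,0.3,0.1],"twist": 0.3},{"gripper": 85,"offset": [0.2,0.4,0.1],"twist": 0.4},{"gripper": 85,"offset": [0.25,0.5,0.1],"twist": 0.5},{"gripper": 85,"offset": [0.3,0.6,0.1],"twist": 0.6},{"gripper": 85,"offset": [0.35,0.7,0.1],"twist": 0.7},{"gripper": 85,"offset": [0.4,0.8,0.1],"twist": 0.8},{"gripper": 85,"offset": [0.45,0.9,0.1],"twist": 0.8},{"gripper": 85,"offset": [0.5,1.0,0.1],"twist": 0.8}])

```text
clock: 0.93
ee_pos: [0.4462, -0.3051, 0.2611]
orientation: [-0.0, 0.91, 0.414, -0.0]
contact_force: [-0.4, -0.7, -0.3]
gripper_width: 0.0847
gripper_force: 0.0
```

Emit:
apply_moves(motion=[{"gripper": 85,"offset": [0.03,0.1,0],"twist": 0.1},{"gripper": 85,"offset": [0.06,0.2,0],"twist": 0.2},{"gripper": 85,"offset": [0.1,0.3,0],"twist": 0.3},{"gripper": 85,"offset": [0.13,0.4,0],"twist": 0.4},{"gripper": 85,"offset": [0.16,0.5,0],"twist": 0.5},{"gripper": 85,"offset": [0.2,0.6,0],"twist": 0.6},{"gripper": 85,"offset": [0.23,0.7,0],"twist": 0.7},{"gripper": 85,"offset": [0.23,0.8,0],"twist": 0.75},{"gripper": 85,"offset": [0.23,0.9,0],"twist": 0.75},{"gripper": 85,"offset": [0.23,1.0,0],"twist": 0.75}])

```text
clock: 1.77
ee_pos: [0.5146, -0.0053, 0.261]
orientation: [-0.0, 0.817, 0.577, -0.0]
contact_force: [0.2, 0.9, 1.3]
gripper_width: 0.0852
gripper_force: 0.0
```

```bash
python3 - <<'E'
from h import *
import json
s=bot.observe();w=bot.grab_frame('wrist');np.save('w1.npy',w)
json.dump({k:list(map(float,s[k])) for k in('ee_pos','orientation')},open('s1.json','w'))
cv2.imwrite('pics/w1.png',cv2.resize(w,(800,500))[...,::-1])
E
```

```text
(no output)
```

View pics/w1.png

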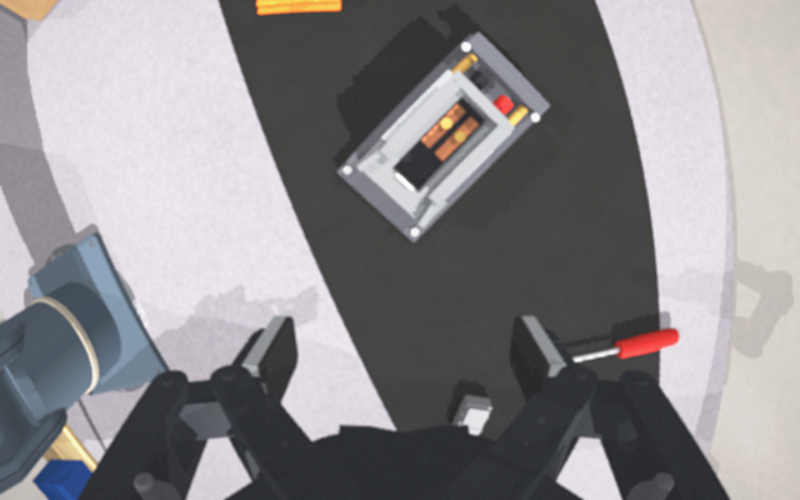

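The wrist view shows the nest with its four white screws at (466,47), (535,117), (348,170) and (414,232) in the scaled picture. The white ledge is at (407,180), the cover's edge is at the top near (298,5), and the mouth faces lower left.

```bash
python3 - <<'E'
from h import *
import json
np.set_printoptions(precision=4,suppress=True)
s=json.load(open('s1.json'));w=np.load('w1.npy')
m=cv2.inRange(hsv(w),(0,0,225),(180,25,255))
n,l,st,c=cv2.connectedComponentsWithStats(m)
S=[]
for g in[(466,47),(535,117),(348,170),(414,232),(407,180)]:
    g=np.array(g)*.8;i=min(range(1,n),key=lambda i:np.hypot(*(c[i]-g)));print(c[i],st[i]);S.append(c[i])
P=onplane('wrist',S[:4],.014,s);print(P,P.mean(0))
d=P[0]+P[1]-P[2]-P[3];print('yaw',np.degrees(np.arctan2(d[1],d[0])),[np.linalg.norm(P[0]-P[2]),np.linalg.norm(P[1]-P[3]),np.linalg.norm(P[0]-P[1]),np.linalg.norm(P[2]-P[3])])
L=onplane('wrist',S[4:],.0555,s);e=L[0]-P.mean(0);u=d[:2]/np.linalg.norm(d[:2]);print('ledge in nest',e[:2]@u,e[1]*u[0]-e[0]*u[1])
E
```

```text
[372.7179  36.8974] [370  34   7   7  39]
[427.9143  93.4571] [425  91   7   6  35]
[277.4  135.44] [275 133   6   6  25]
[331.3667 185.3667] [329 183   6   6  30]
[323.0845 145.3239] [316 139  15  15  71]
[[ 0.6292  0.1297  0.014 ]
 [ 0.6744  0.0403  0.014 ]
 [ 0.4745  0.0505  0.014 ]
 [ 0.5169 -0.034   0.014 ]] [0.5737 0.0466 0.014 ]
yaw 26.188220499003076 [np.float64(0.17383674316545947), np.float64(0.17411884088903062), np.float64(0.10018131602843228), np.float64(0.09455103533287572)]
ledge in nest -0.05298350961444409 0.0004507418936315656
```

Emit:
apply_moves(motion=[{"gripper": 85,"offset": [-0.01,0.1,0],"twist": 0},{"gripper": 85,"offset": [-0.02,0.2,0],"twist": 0},{"gripper": 85,"offset": [-0.03,0.3,0],"twist": 0},{"gripper": 85,"offset": [-0.04,0.4,-0.02],"twist": 0},{"gripper": 85,"offset": [-0.05,0.5,-0.04],"twist": 0},{"gripper": 85,"offset": [-0.06,0.55,-0.06],"twist": 0},{"gripper": 85,"offset": [-0.07,0.6,-0.1],"twist": 0},{"gripper": 85,"offset": [-0.07,0.63,-0.13],"twist": 0},{"gripper": 85,"offset": [-0.07,0.63,-0.16],"twist": 0},{"gripper": 85,"offset": [-0.07,0.63,-0.16],"twist": 0}])

```text
clock: 2.65
ee_pos: [0.4933, 0.1813, 0.2113]
orientation: [-0.0, 0.817, 0.577, -0.002]
contact_force: [0.1, -0.8, 0.2]
gripper_width: 0.0848
gripper_force: 0.0
```

```bash
python3 - <<'E'
from h import *
import json
np.set_printoptions(precision=4,suppress=True)
s=bot.observe();w=bot.grab_frame('wrist');np.save('w2.npy',w)
json.dump({k:list(map(float,s[k])) for k in('ee_pos','orientation')},open('s2.json','w'))
print(s['ee_pos'])
for n,m in(('o',orange(w)|yellow(w)),('y',yellow(w))): print(n,*cen(m))
cv2.imwrite('pics/w2.png',cv2.resize(w,(800,500))[...,::-1])
E
```

```text
[0.4933 0.1813 0.2113]
o [296.2497 107.7921] [ 255   82   88   55 3820]
y [274.9561 108.0682] [ 255   90   41   37 1115]
```

View pics/w2.png

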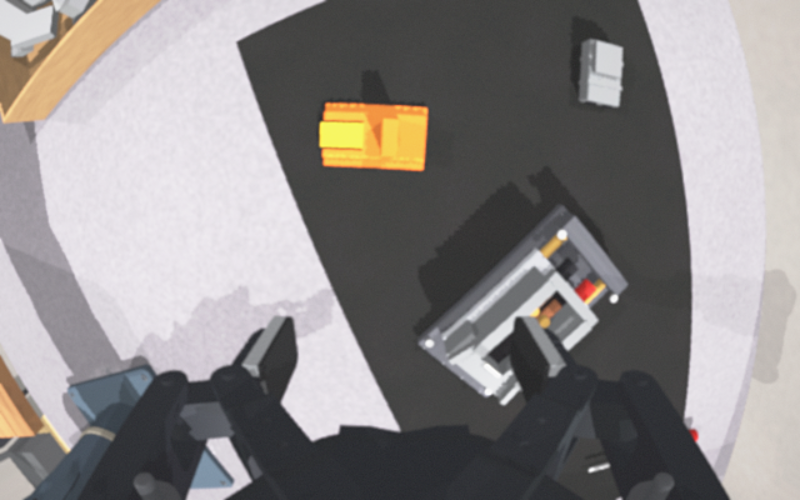

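The cover lies at about (375,136) in the scaled picture, its tab to the left and its length nearly along the image's x axis. The nest is at lower right.

```bash
cat >> h.py <<'E'
def cover(w,s,z=.005):
    m=orange(w)|yellow(w);n,l,st,c=cv2.connectedComponentsWithStats(m)
    m=(l==1+np.argmax(st[1:,4])).astype(np.uint8)
    p=cv2.findContours(m,cv2.RETR_EXTERNAL,cv2.CHAIN_APPROX_NONE)[0][0].reshape(-1,2)
    P=onplane('wrist',p,z,s)[:,:2]
    (c,sz,a)=cv2.minAreaRect((P*1000).astype(np.float32))
    y=onplane('wrist',cen(yellow(w))[0],.009,s)[0,:2]
    c=np.array(c)/1000;v=np.array([np.cos(np.radians(a)),np.sin(np.radians(a))])
    if sz[0]<sz[1]: v=np.array([-v[1],v[0]])
    if v@(c-y)<0: v=-v
    return c,sz,np.degrees(np.arctan2(v[1],v[0])),y
def toolyaw(s):
    q=s['orientation'];M=R.from_quat([q[1],q[2],q[3],q[0]]).as_matrix();return np.degrees(np.arctan2(M[1,0],M[0,0]))
E
python3 - <<'E'
from h import *
import json
s=json.load(open('s2.json'));w=np.load('w2.npy')
c,sz,a,y=cover(w,s);print(c,sz,a,y,toolyaw(s))
v=np.array([np.cos(np.radians(a)),np.sin(np.radians(a))]);g=c+.015*v;print('rib',g,(g-s['ee_pos'][:2])/.3,'yaw of tool',toolyaw(s))
E
```

```text
[0.49126596 0.25900031] (58.89221954345703, 96.80268859863281) -23.301559448242184 [0.46857624 0.26814466] 70.41824913037861
rib [0.50504249 0.25306675] [0.03928893 0.23908531] yaw of tool 70.41824913037861
```

Emit:
apply_moves(motion=[{"gripper": 85,"offset": [0.01,0.06,-0.03],"twist": -0.02},{"gripper": 85,"offset": [0.02,0.12,-0.06],"twist": -0.04},{"gripper": 85,"offset": [0.03,0.18,-0.1],"twist": -0.06},{"gripper": 85,"offset": [0.04,0.24,-0.15],"twist": -0.08},{"gripper": 85,"offset": [0.04,0.24,-0.2],"twist": -0.08},{"gripper": 85,"offset": [0.04,0.24,-0.24],"twist": -0.08},{"gripper": 85,"offset": [0.04,0.24,-0.27],"twist": -0.08},{"gripper": 85,"offset": [0.04,0.24,-0.27],"twist": -0.08},{"gripper": 85,"offset": [0.04,0.24,-0.27],"twist": -0.08},{"gripper": 85,"offset": [0.04,0.24,-0.27],"twist": -0.08}])

```text
clock: 3.53
ee_pos: [0.5066, 0.2539, 0.1331]
orientation: [0.0, 0.829, 0.56, 0.001]
contact_force: [-0.3, -0.6, 1.3]
gripper_width: 0.0847
gripper_force: 0.0
```

```bash
python3 - <<'E'
from h import *
s=bot.observe();w=bot.grab_frame('wrist')
c,sz,a,y=cover(w,s);print(s['ee_pos'],s['contact_force'],c,sz,a,y,toolyaw(s))
v=np.array([np.cos(np.radians(a)),np.sin(np.radians(a))]);g=c+.015*v;print('rib',g,(g-s['ee_pos'][:2])/.3)
cv2.imwrite('pics/w3.png',cv2.resize(w,(800,500))[...,::-1])
E
```

```text
[0.50661451 0.25390139 0.13314064] [-0.30836536 -0.62364835  1.25030141] [0.49154773 0.25896643] (59.187828063964844, 96.8084945678711) -22.970642089843757 [0.46850346 0.26710208] 68.05663574563533
rib [0.5053583  0.25311254] [-0.00418734 -0.0026295 ]
```

View pics/w3.png

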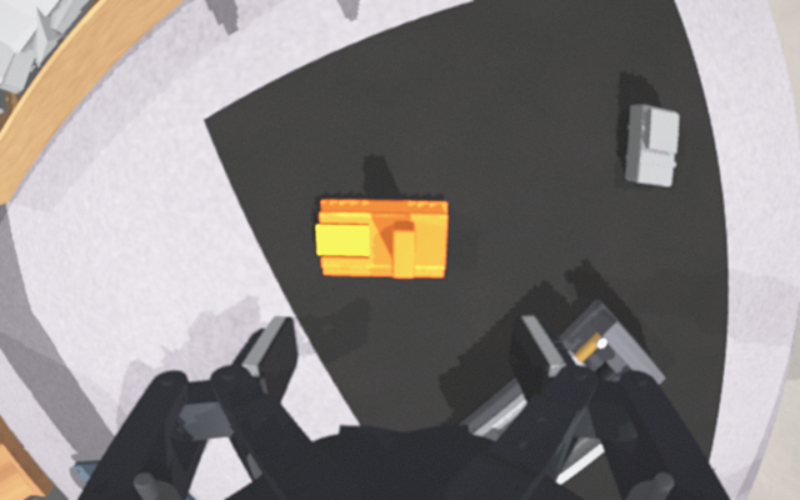

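Emit:
apply_moves(motion=[{"gripper": 85,"offset": [0,-0.003,-0.06],"twist": -0.02},{"gripper": 85,"offset": [0,-0.003,-0.12],"twist": -0.02},{"gripper": 85,"offset": [0,-0.003,-0.18],"twist": -0.02},{"gripper": 85,"offset": [0,-0.003,-0.24],"twist": -0.02},{"gripper": 85,"offset": [0,-0.003,-0.29],"twist": -0.02},{"gripper": 85,"offset": [0,-0.003,-0.33],"twist": -0.02},{"gripper": 85,"offset": [0,-0.003,-0.36],"twist": -0.02},{"gripper": 85,"offset": [0,-0.003,-0.38],"twist": -0.02},{"gripper": 85,"offset": [0,-0.003,-0.38],"twist": -0.02},{"gripper": 85,"offset": [0,-0.003,-0.38],"twist": -0.02}])

```text
clock: 4.42
ee_pos: [0.5062, 0.2535, 0.0187]
orientation: [0.0, 0.831, 0.556, 0.0]
contact_force: [-0.3, 0.2, 0.1]
gripper_width: 0.0851
gripper_force: 0.0
```

Emit:
apply_moves(motion=[{"gripper": 50,"offset": [0,0,0],"twist": 0},{"gripper": 40,"offset": [0,0,0],"twist": 0},{"gripper": 30,"offset": [0,0,0],"twist": 0},{"gripper": 20,"offset": [0,0,0],"twist": 0},{"gripper": 10,"offset": [0,0,0],"twist": 0},{"gripper": 5,"offset": [0,0,0],"twist": 0},{"gripper": 0,"offset": [0,0,0],"twist": 0},{"gripper": 0,"offset": [0,0,0],"twist": 0},{"gripper": 0,"offset": [0,0,0],"twist": 0},{"gripper": 0,"offset": [0,0,0],"twist": 0}])

```text
clock: 5.25
ee_pos: [0.5061, 0.2535, 0.0186]
orientation: [0.0, 0.831, 0.556, 0.0]
contact_force: [0.5, -0.4, 5.4]
gripper_width: 0.013
gripper_force: 59.6
```

Emit:
apply_moves(motion=[{"gripper": 30,"offset": [0,0,0],"twist": 0},{"gripper": 30,"offset": [0,0,0],"twist": 0},{"gripper": 30,"offset": [0,0,-0.006],"twist": 0},{"gripper": 30,"offset": [0,0,-0.013],"twist": 0},{"gripper": 30,"offset": [0,0,-0.013],"twist": 0},{"gripper": 15,"offset": [0,0,-0.013],"twist": 0},{"gripper": 5,"offset": [0,0,-0.013],"twist": 0},{"gripper": 0,"offset": [0,0,-0.013],"twist": 0},{"gripper": 0,"offset": [0,0,-0.013],"twist": 0},{"gripper": 0,"offset": [0,0,-0.013],"twist": 0}])

```text
clock: 6.08
ee_pos: [0.5059, 0.2534, 0.0143]
orientation: [-0.0, 0.831, 0.556, -0.0]
contact_force: [0.3, -0.6, -1.6]
gripper_width: 0.013
gripper_force: 58.4
```

Emit:
apply_moves(motion=[{"gripper": 0,"offset": [0,0,0.05],"twist": 0},{"gripper": 0,"offset": [0,0,0.12],"twist": 0},{"gripper": 0,"offset": [0,0,0.2],"twist": 0.1},{"gripper": 0,"offset": [-0.01,-0.05,0.28],"twist": 0.2},{"gripper": 0,"offset": [-0.02,-0.1,0.33],"twist": 0.3},{"gripper": 0,"offset": [-0.03,-0.18,0.33],"twist": 0.42},{"gripper": 0,"offset": [-0.04,-0.26,0.33],"twist": 0.54},{"gripper": 0,"offset": [-0.06,-0.34,0.33],"twist": 0.66},{"gripper": 0,"offset": [-0.08,-0.42,0.33],"twist": 0.78},{"gripper": 0,"offset": [-0.1,-0.5,0.33],"twist": 0.85}])

```text
clock: 6.92
ee_pos: [0.4755, 0.1022, 0.1134]
orientation: [0.0, 0.694, 0.72, -0.0]
contact_force: [0.9, -1.0, -1.2]
gripper_width: 0.0128
gripper_force: 58.4
```

Emit:
apply_moves(motion=[{"gripper": 0,"offset": [-0.01,-0.06,0],"twist": 0.12},{"gripper": 0,"offset": [-0.02,-0.12,0],"twist": 0.24},{"gripper": 0,"offset": [-0.03,-0.18,0],"twist": 0.36},{"gripper": 0,"offset": [-0.03,-0.24,0],"twist": 0.48},{"gripper": 0,"offset": [-0.03,-0.3,0],"twist": 0.6},{"gripper": 0,"offset": [-0.03,-0.34,0],"twist": 0.72},{"gripper": 0,"offset": [-0.03,-0.365,0],"twist": 0.8},{"gripper": 0,"offset": [-0.03,-0.365,0],"twist": 0.845},{"gripper": 0,"offset": [-0.03,-0.365,0],"twist": 0.845},{"gripper": 0,"offset": [-0.03,-0.365,0],"twist": 0.845}])

```text
clock: 7.75
ee_pos: [0.467, -0.0054, 0.1135]
orientation: [-0.0, 0.529, 0.848, 0.0]
contact_force: [0.4, -0.4, -2.0]
gripper_width: 0.0129
gripper_force: 58.4
```

```bash
python3 - <<'E'
from h import *
import json
s=bot.observe();w=bot.grab_frame('wrist');np.save('w4.npy',w)
json.dump({k:list(map(float,s[k])) for k in('ee_pos','orientation')},open('s4.json','w'))
print(s['ee_pos'],toolyaw(s),s['contact_force'])
cv2.imwrite('pics/w4.png',cv2.resize(w,(800,500))[...,::-1])
E
```

```text
[ 0.46697415 -0.00543043  0.11346075] 116.05685522710928 [ 0.42190958 -0.4263951  -1.96091317]
```

View pics/w4.png

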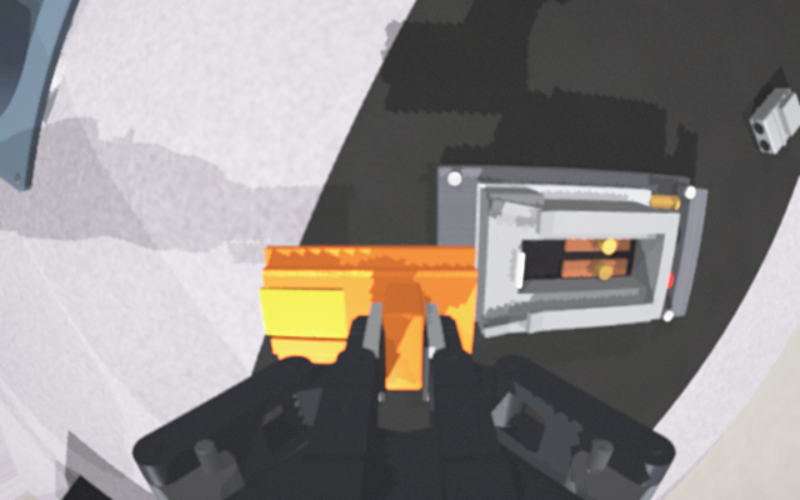

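The picture shows the cover in the gripper, the yellow tab at left (305,313) and its leading edge at x≈475. Just to its right is the housing mouth. The white ledge is at (520,270), and the screws are at (455,178), (690,192) and (668,316).

```bash
python3 - <<'E'
from h import *
import json
np.set_printoptions(precision=1,suppress=True)
s=json.load(open('s4.json'));w=np.load('w4.npy')
m=cv2.inRange(hsv(w),(0,0,215),(180,30,255))
n,l,st,c=cv2.connectedComponentsWithStats(m)
a=np.radians(toolyaw(s)-90);u=np.array([np.cos(a),np.sin(a)]);v=np.array([-u[1],u[0]])
T=np.array(s['ee_pos'][:2])
f=lambda p,z:((onplane('wrist',p,z,s)[:,:2]-T)@np.c_[u,v]*1000)  # in tool-aligned mm (cover axes, origin rib)
for g in[(455,178),(690,192),(668,316),(520,270)]:
    g=np.array(g)*.8;i=min(range(1,n),key=lambda i:np.hypot(*(c[i]-g)))
    print(c[i],st[i],f(c[i],.014),f(c[i],.0555))
    if g[0]==416: 
        ys,xs=np.where(l==i);box=cv2.boxPoints(cv2.minAreaRect(np.c_[xs,ys].astype(np.float32)));print('ledge box',box,f(box,.0555))
# housing walls top z .062: bounding edges; inner bay
print('old nest origin & dir in this frame',(np.array([.5737,.0466])-T)@np.c_[u,v]*1000, 26.19-np.degrees(a))
zc=s['ee_pos'][2]-.0143
print('cover far edge z5',f(np.array([(265,247),(475,247)])*.8,zc+.005),'z0',f(np.array([(265,247),(475,247)])*.8,zc))
y=yellow(w);b=cv2.boxPoints(cv2.minAreaRect(cv2.findNonZero(y)));print('tab',f(b,zc+.0105))
E
```

```text
[363.3 142.5] [359 138  10  10  84] [[31.3 46.8]] [[25.8 51.5]]
[552.2 153.7] [549 149   8  10  55] [[220.3  46.1]] [[182.3  50.9]]
[534.5 252.2] [531 249   8   8  43] [[221.9 -57.9]] [[183.7 -35.2]]
[403.6 209.8] [ 388  175   44   72 1707] [[67.7 -9.1]] [[56.   5.2]]
ledge box [[387.9 245.9]
 [391.4 174.9]
 [431.6 176.8]
 [428.1 247.9]] [[ 46.7 -22.5]
 [ 45.6  30. ]
 [ 74.5  29.1]
 [ 78.1 -25.1]]
old nest origin & dir in this frame [118.7  -0.1] 0.13314477289072002
cover far edge z5 [[-59.6  28.8]
 [ 29.   28.7]] z0 [[-61.5  27.3]
 [ 30.   27.2]]
tab [[-75.5 -16.9]
 [-51.1  40.1]
 [ 32.8  14.6]
 [ 21.7 -48.6]]
```

```bash
python3 - <<'E'
from h import *
import json
np.set_printoptions(precision=1,suppress=True)
s1=json.load(open('s1.json'));s=json.load(open('s4.json'));w=np.load('w4.npy')
a=np.radians(toolyaw(s)-90);u=np.array([np.cos(a),np.sin(a)]);v=np.array([-u[1],u[0]]);T=np.array(s['ee_pos'][:2])
g=lambda P:np.r_[(P[:2]-T)@np.c_[u,v],P[2]]*1000
def tri(p,q):
    o1,d1=ray('wrist',p,s1);o2,d2=ray('wrist',q,s);d1=d1[0]/np.linalg.norm(d1);d2=d2[0]/np.linalg.norm(d2)
    t=np.linalg.lstsq(np.c_[d1,-d2],o2-o1,rcond=None)[0];A,B=o1+t[0]*d1,o2+t[1]*d2
    return g((A+B)/2),np.linalg.norm(A-B)*1000
print(tri((277.4,135.4),(363.3,142.5)),tri((372.7,36.9),(552.2,153.7)),tri((427.9,93.5),(534.5,252.2)))
f=lambda p,z:np.array([g(P) for P in onplane('wrist',np.array(p)*.8,z,s)])
print('ledge',f([(516,253),(518,289),(525,251),(525,288)],.0555))
print('base',f([(438,167),(690,178),(707,188),(685,318)],.012))
print('housing top corners',f([(478,184),(668,203),(657,320),(484,335)],.062))
import cv2
cv2.imwrite('pics/w4c.png',cv2.resize(w[120:290,330:590],(780,510),interpolation=cv2.INTER_NEAREST)[...,::-1])
E
```

```text
(array([30.9, 47.5, 18.2]), np.float64(0.5878286555864506)) (array([196.8,  49.5,  39.8]), np.float64(0.7221184972961268)) (array([198. , -43.7,  39.9]), np.float64(0.020528310899452538))
ledge [[ 62.2  10.6  55.5]
 [ 65.6 -11.2  55.5]
 [ 67.5  11.8  55.5]
 [ 69.9 -10.7  55.5]]
base [[ 21.2  53.5  12. ]
 [220.   56.9  12. ]
 [241.3  50.6  12. ]
 [246.  -63.5  12. ]]
housing top corners [[ 37.3  49.4  62. ]
 [158.3  43.9  62. ]
 [168.3 -34.5  62. ]
 [ 46.2 -37.2  62. ]]
```

View pics/w4c.png

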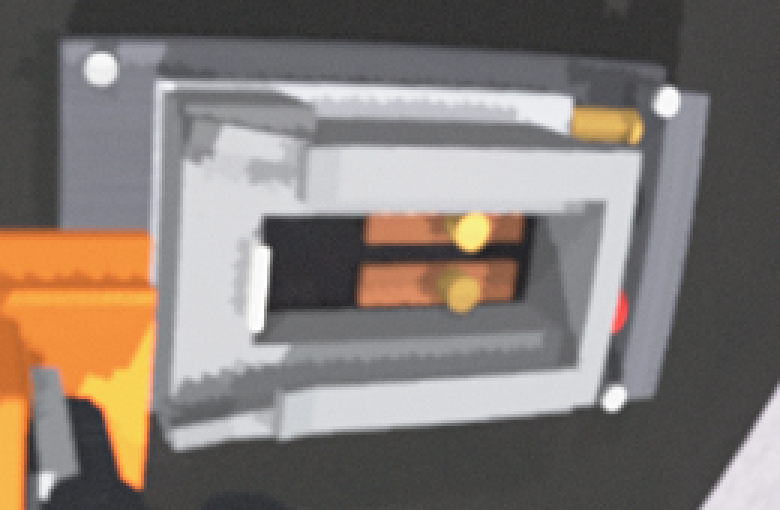

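```bash
python3 - <<'E'
from h import *
import json
np.set_printoptions(precision=1,suppress=True)
s1=json.load(open('s1.json'));s=json.load(open('s4.json'));w1=np.load('w1.npy')
a=np.radians(toolyaw(s)-90);u=np.array([np.cos(a),np.sin(a)]);v=np.array([-u[1],u[0]]);T=np.array(s['ee_pos'][:2])
g=lambda P:np.r_[(P[:2]-T)@np.c_[u,v],P[2]]*1000
f=lambda p,z,st=s:np.array([g(P) for P in onplane('wrist',np.array(p,float),z,st)])
zc=s['ee_pos'][2]-.0143
C=lambda x,y:(330+x/3,120+y/3)
print('lead edge',f([C(152,235),C(143,490)],zc+.0025),'panel',f([C(155,290)],zc+.0105),'trail',f(np.array([(265,247),(270,345)])*.8,zc+.0025))
m=cv2.inRange(hsv(w1),(0,0,225),(180,25,255));n,l,st,c=cv2.connectedComponentsWithStats(m)
i=min(range(1,n),key=lambda i:np.hypot(*(c[i]-(323,145.3))));ys,xs=np.where(l==i)
b=cv2.boxPoints(cv2.minAreaRect(np.c_[xs,ys].astype(np.float32)));print('w1 ledge',b,f(b,.0555,s1),f([c[i]],.0555,s1))
print('w4 ledge',f([C(247,245),C(270,248),C(263,333),C(248,333)],.0555))
for z in(.0125,.016):print('w1 front screws',f([(277.4,135.4),(331.4,185.4)],z,s1))
for z in(.0365,.04):print('w1 rear',f([(372.7,36.9),(427.9,93.5)],z,s1),'w4',f([(552.2,153.7),(534.5,252.2)],z))
cv2.imwrite('pics/w1c.png',cv2.resize(w1[15:205,260:450],(600,600),interpolation=cv2.INTER_NEAREST)[...,::-1])
E
```

```text
lead edge [[ 29.9  27.6 101.7]
 [ 31.8 -24.8 101.7]] panel [[ 29.4  20.3 109.7]] trail [[-60.5  28.1 101.7]
 [-64.8 -21.1 101.7]]
w1 ledge [[315.  140. ]
 [317.5 137.5]
 [331.  151. ]
 [328.5 153.5]] [[62.8 11.9 55.5]
 [66.8 11.8 55.5]
 [66.4 -9.8 55.5]
 [62.4 -9.8 55.5]] [[64.8  1.1 55.5]]
w4 ledge [[ 61.8  11.1  55.5]
 [ 67.6  10.4  55.5]
 [ 68.1 -11.1  55.5]
 [ 64.3 -11.   55.5]]
w1 front screws [[ 30.1  48.   12.5]
 [ 31.  -47.   12.5]]
w1 front screws [[ 30.7  47.9  16. ]
 [ 31.6 -46.3  16. ]]
w1 rear [[197.8  50.   36.5]
 [199.  -44.4  36.5]] w4 [[199.7  48.7  36.5]
 [201.2 -45.6  36.5]]
w1 rear [[196.8  49.8  40. ]
 [198.  -43.7  40. ]] w4 [[196.5  49.1  40. ]
 [197.9 -43.7  40. ]]
```

View pics/w1c.png

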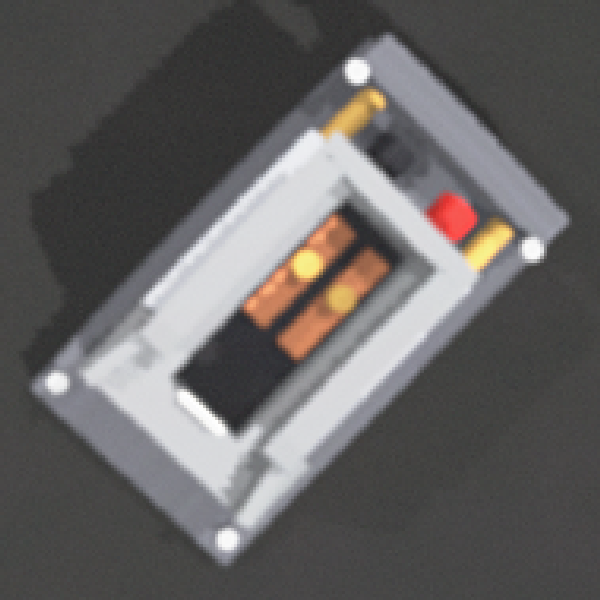

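The crop confirms the white ledge at the mouth and the rail walls. Ledge and front screws agree on the housing pose to about 1 mm.

Emit:
apply_moves(motion=[{"gripper": 0,"offset": [0.02,0.01,0],"twist": 0.01},{"gripper": 0,"offset": [0.05,0.025,0],"twist": 0.023},{"gripper": 0,"offset": [0.08,0.04,0],"twist": 0.023},{"gripper": 0,"offset": [0.101,0.051,0],"twist": 0.023},{"gripper": 0,"offset": [0.101,0.051,-0.03],"twist": 0.023},{"gripper": 0,"offset": [0.101,0.051,-0.07],"twist": 0.023},{"gripper": 0,"offset": [0.101,0.051,-0.11],"twist": 0.023},{"gripper": 0,"offset": [0.101,0.051,-0.135],"twist": 0.023},{"gripper": 0,"offset": [0.101,0.051,-0.147],"twist": 0.023},{"gripper": 0,"offset": [0.101,0.051,-0.15],"twist": 0.023}])

```text
clock: 8.63
ee_pos: [0.4967, 0.0093, 0.0675]
orientation: [-0.001, 0.524, 0.852, -0.0]
contact_force: [-0.4, 0.8, -1.3]
gripper_width: 0.0128
gripper_force: 58.5
```

```bash
python3 - <<'E'
from h import *
s=bot.observe();w=bot.grab_frame('wrist');np.save('w5.npy',w);print(s['ee_pos'],toolyaw(s),s['contact_force'])
cv2.imwrite('pics/w5.png',cv2.resize(w[120:320,240:560],(800,500))[...,::-1])
E
```

```text
[0.49674013 0.0093179  0.06752906] 116.77594938869332 [-0.39789435  0.7533157  -1.34281448]
```

View pics/w5.png

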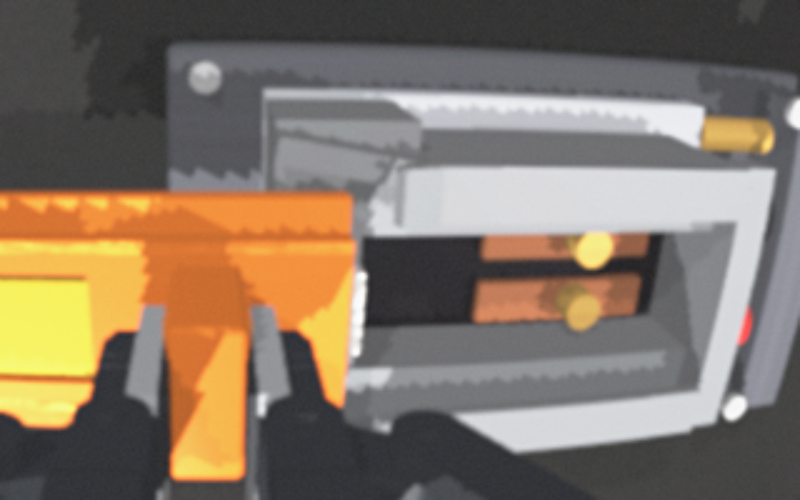

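The cover's leading edge is over the ledge, near x≈352 in the crop. The ledge is visible at (358,268)–(358,352), and the upper lip's inner edge runs from (408,233) to (735,222).

```bash
python3 - <<'E'
from h import *
np.set_printoptions(precision=1,suppress=True)
s=bot.observe();a=np.radians(toolyaw(s)-90);u=np.array([np.cos(a),np.sin(a)]);v=np.array([-u[1],u[0]]);T=np.array(s['ee_pos'][:2])
f=lambda p,z:(onplane('wrist',np.array(p)/2.5+[240,120],z,s)[:,:2]-T)@np.c_[u,v]*1000
print('ledge',f([(361,268),(357,354)],.0555));print('lip inner',f([(408,233),(735,222)],.062),'lower bay',f([(697,388)],.062))
zc=s['ee_pos'][2]-.0143
print('zc',zc,'cover edge',f([(100,194),(352,197)],zc+.0025),'end wall inner',f([(735,222),(697,388)],.060))
print(u,v)
E
```

```text
ledge [[ 33.   11. ]
 [ 33.7 -10.4]]
lip inner [[ 41.1  21.3]
 [126.4  23. ]] lower bay [[127.1 -22.8]]
zc 0.05362497548214929 cover edge [[-22.9  28. ]
 [ 29.9  27.3]] end wall inner [[128.1  22.3]
 [128.8 -24.1]]
[0.9 0.5] [-0.5  0.9]
```

Emit:
apply_moves(motion=[{"gripper": 0,"offset": [0,0,-0.002],"twist": 0},{"gripper": 0,"offset": [0,0,-0.004],"twist": 0},{"gripper": 0,"offset": [0,0,-0.006],"twist": 0},{"gripper": 0,"offset": [0,0,-0.008],"twist": 0},{"gripper": 0,"offset": [0,0,-0.01],"twist": 0},{"gripper": 0,"offset": [0,0,-0.01],"twist": 0},{"gripper": 0,"offset": [0,0,-0.01],"twist": 0},{"gripper": 0,"offset": [0,0,-0.01],"twist": 0},{"gripper": 0,"offset": [0,0,-0.01],"twist": 0},{"gripper": 0,"offset": [0,0,-0.01],"twist": 0}])

```text
clock: 9.52
ee_pos: [0.4972, 0.0092, 0.0654]
orientation: [0.0, 0.524, 0.852, -0.0]
contact_force: [-0.3, 0.7, -1.7]
gripper_width: 0.0125
gripper_force: 58.5
```

Emit:
apply_moves(motion=[{"gripper": 0,"offset": [0,0,-0.001],"twist": 0},{"gripper": 0,"offset": [0,0,-0.002],"twist": 0},{"gripper": 0,"offset": [0,0,-0.003],"twist": 0},{"gripper": 0,"offset": [0,0,-0.004],"twist": 0},{"gripper": 0,"offset": [0,0,-0.004],"twist": 0},{"gripper": 0,"offset": [0,0,-0.004],"twist": 0},{"gripper": 0,"offset": [0,0,-0.004],"twist": 0},{"gripper": 0,"offset": [0,0,-0.004],"twist": 0},{"gripper": 0,"offset": [0,0,-0.004],"twist": 0},{"gripper": 0,"offset": [0,0,-0.004],"twist": 0}])

```text
clock: 10.35
ee_pos: [0.4973, 0.0093, 0.0643]
orientation: [0.0, 0.524, 0.852, 0.0]
contact_force: [-0.7, 0.8, 0.9]
gripper_width: 0.0126
gripper_force: 58.7
```

Emit:
apply_moves(motion=[{"gripper": 0,"offset": [0.006,0.003,0],"twist": 0},{"gripper": 0,"offset": [0.012,0.006,0],"twist": 0},{"gripper": 0,"offset": [0.018,0.009,0],"twist": 0},{"gripper": 0,"offset": [0.024,0.012,0],"twist": 0},{"gripper": 0,"offset": [0.03,0.015,0],"twist": 0},{"gripper": 0,"offset": [0.036,0.018,0],"twist": 0},{"gripper": 0,"offset": [0.042,0.021,0],"twist": 0},{"gripper": 0,"offset": [0.048,0.024,0],"twist": 0},{"gripper": 0,"offset": [0.054,0.027,0],"twist": 0},{"gripper": 0,"offset": [0.0595,0.03,0],"twist": 0}])

```text
clock: 11.18
ee_pos: [0.5144, 0.0176, 0.0643]
orientation: [-0.0, 0.524, 0.851, -0.001]
contact_force: [-3.5, -1.6, 7.0]
gripper_width: 0.0129
gripper_force: 59.6
```

Emit:
apply_moves(motion=[{"gripper": 0,"offset": [0.006,0.003,0.002],"twist": 0},{"gripper": 0,"offset": [0.012,0.006,0.002],"twist": 0},{"gripper": 0,"offset": [0.018,0.009,0.002],"twist": 0},{"gripper": 0,"offset": [0.024,0.012,0.002],"twist": 0},{"gripper": 0,"offset": [0.03,0.015,0.002],"twist": 0},{"gripper": 0,"offset": [0.036,0.018,0.002],"twist": 0},{"gripper": 0,"offset": [0.042,0.021,0.002],"twist": 0},{"gripper": 0,"offset": [0.048,0.024,0.002],"twist": 0},{"gripper": 0,"offset": [0.054,0.027,0.002],"twist": 0},{"gripper": 0,"offset": [0.0595,0.03,0.002],"twist": 0}])

```text
clock: 12.02
ee_pos: [0.5331, 0.0273, 0.0648]
orientation: [-0.0, 0.524, 0.852, -0.0]
contact_force: [0.3, -0.0, -0.4]
gripper_width: 0.0133
gripper_force: 58.5
```

Emit:
apply_moves(motion=[{"gripper": 0,"offset": [0.009,0.0045,0],"twist": 0},{"gripper": 0,"offset": [0.018,0.009,0],"twist": 0},{"gripper": 0,"offset": [0.027,0.0135,0],"twist": 0},{"gripper": 0,"offset": [0.036,0.018,0],"twist": 0},{"gripper": 0,"offset": [0.045,0.0225,0],"twist": 0},{"gripper": 0,"offset": [0.054,0.027,0],"twist": 0},{"gripper": 0,"offset": [0.063,0.0315,0],"twist": 0},{"gripper": 0,"offset": [0.072,0.036,0],"twist": 0},{"gripper": 0,"offset": [0.081,0.0405,0],"twist": 0},{"gripper": 0,"offset": [0.0893,0.045,0],"twist": 0}])

```text
clock: 12.85
ee_pos: [0.56, 0.0408, 0.0648]
orientation: [0.0, 0.524, 0.852, 0.0]
contact_force: [-0.6, -0.3, -0.6]
gripper_width: 0.0132
gripper_force: 58.5
```

Emit:
apply_moves(motion=[{"gripper": 0,"offset": [0.003,0.0015,0],"twist": 0},{"gripper": 0,"offset": [0.006,0.003,0],"twist": 0},{"gripper": 0,"offset": [0.009,0.0045,0],"twist": 0},{"gripper": 0,"offset": [0.012,0.006,0],"twist": 0},{"gripper": 0,"offset": [0.015,0.0075,0],"twist": 0},{"gripper": 0,"offset": [0.018,0.009,0],"twist": 0},{"gripper": 0,"offset": [0.021,0.0105,0],"twist": 0},{"gripper": 0,"offset": [0.024,0.012,0],"twist": 0},{"gripper": 0,"offset": [0.027,0.0135,0],"twist": 0},{"gripper": 0,"offset": [0.03,0.015,0],"twist": 0}])

```text
clock: 13.68
ee_pos: [0.5688, 0.0452, 0.0648]
orientation: [-0.0, 0.524, 0.852, -0.0]
contact_force: [-0.1, -0.5, -1.4]
gripper_width: 0.0131
gripper_force: 58.5
```

Emit:
apply_moves(motion=[{"gripper": 0,"offset": [0.003,0.0015,0],"twist": 0},{"gripper": 0,"offset": [0.006,0.003,0],"twist": 0},{"gripper": 0,"offset": [0.009,0.0045,0],"twist": 0},{"gripper": 0,"offset": [0.012,0.006,0],"twist": 0},{"gripper": 0,"offset": [0.015,0.0075,0],"twist": 0},{"gripper": 0,"offset": [0.018,0.009,0],"twist": 0},{"gripper": 0,"offset": [0.021,0.0105,0],"twist": 0},{"gripper": 0,"offset": [0.024,0.012,0],"twist": 0},{"gripper": 0,"offset": [0.027,0.0135,0],"twist": 0},{"gripper": 0,"offset": [0.03,0.015,0],"twist": 0}])

```text
clock: 14.52
ee_pos: [0.577, 0.0493, 0.0647]
orientation: [-0.0, 0.524, 0.851, -0.001]
contact_force: [-5.3, -2.0, 3.8]
gripper_width: 0.0129
gripper_force: 59.1
```

Emit:
apply_moves(motion=[{"gripper": 0,"offset": [0.0015,0.00075,0],"twist": 0},{"gripper": 0,"offset": [0.003,0.0015,0],"twist": 0},{"gripper": 0,"offset": [0.0045,0.00225,0],"twist": 0},{"gripper": 0,"offset": [0.006,0.003,0],"twist": 0},{"gripper": 0,"offset": [0.0075,0.00375,0],"twist": 0},{"gripper": 0,"offset": [0.009,0.0045,0],"twist": 0},{"gripper": 0,"offset": [0.0105,0.00525,0],"twist": 0},{"gripper": 0,"offset": [0.012,0.006,0],"twist": 0},{"gripper": 0,"offset": [0.0135,0.00675,0],"twist": 0},{"gripper": 0,"offset": [0.015,0.0075,0],"twist": 0}])

```text
clock: 15.35
ee_pos: [0.5805, 0.051, 0.0646]
orientation: [-0.001, 0.524, 0.851, -0.002]
contact_force: [-8.8, -4.5, 7.3]
gripper_width: 0.0129
gripper_force: 59.6
```

Emit:
apply_moves(motion=[{"gripper": 0,"offset": [0.0015,0.00075,0],"twist": 0},{"gripper": 0,"offset": [0.003,0.0015,0],"twist": 0},{"gripper": 0,"offset": [0.0045,0.00225,0],"twist": 0},{"gripper": 0,"offset": [0.006,0.003,0],"twist": 0},{"gripper": 0,"offset": [0.0075,0.00375,0],"twist": 0},{"gripper": 0,"offset": [0.009,0.0045,0],"twist": 0},{"gripper": 0,"offset": [0.009,0.0045,0],"twist": 0},{"gripper": 0,"offset": [0.009,0.0045,0],"twist": 0},{"gripper": 0,"offset": [0.009,0.0045,0],"twist": 0},{"gripper": 0,"offset": [0.009,0.0045,0],"twist": 0}])

```text
clock: 16.18
ee_pos: [0.5832, 0.0522, 0.0647]
orientation: [-0.001, 0.524, 0.851, -0.002]
contact_force: [-8.1, -4.7, 7.6]
gripper_width: 0.013
gripper_force: 59.7
```

Emit:
apply_moves(motion=[{"gripper": 0,"offset": [0.0015,0.00075,0],"twist": 0},{"gripper": 0,"offset": [0.003,0.0015,0],"twist": 0},{"gripper": 0,"offset": [0.0045,0.00225,0],"twist": 0},{"gripper": 0,"offset": [0.006,0.003,0],"twist": 0},{"gripper": 0,"offset": [0.0075,0.00375,0],"twist": 0},{"gripper": 0,"offset": [0.009,0.0045,0],"twist": 0},{"gripper": 0,"offset": [0.009,0.0045,0],"twist": 0},{"gripper": 0,"offset": [0.009,0.0045,0],"twist": 0},{"gripper": 0,"offset": [0.009,0.0045,0],"twist": 0},{"gripper": 0,"offset": [0.009,0.0045,0],"twist": 0}])

```text
clock: 17.02
ee_pos: [0.5859, 0.0534, 0.0647]
orientation: [-0.001, 0.525, 0.851, -0.002]
contact_force: [-8.4, -4.8, 8.3]
gripper_width: 0.0127
gripper_force: 59.8
```

Emit:
apply_moves(motion=[{"gripper": 0,"offset": [0.0015,0.00075,0],"twist": 0},{"gripper": 0,"offset": [0.003,0.0015,0],"twist": 0},{"gripper": 0,"offset": [0.0045,0.00225,0],"twist": 0},{"gripper": 0,"offset": [0.006,0.003,0],"twist": 0},{"gripper": 0,"offset": [0.006,0.003,0],"twist": 0},{"gripper": 0,"offset": [0.006,0.003,0],"twist": 0},{"gripper": 0,"offset": [0.006,0.003,0],"twist": 0},{"gripper": 0,"offset": [0.006,0.003,0],"twist": 0},{"gripper": 0,"offset": [0.006,0.003,0],"twist": 0},{"gripper": 0,"offset": [0.006,0.003,0],"twist": 0}])

```text
clock: 17.85
ee_pos: [0.5876, 0.0543, 0.0647]
orientation: [-0.001, 0.524, 0.851, -0.002]
contact_force: [-8.0, -4.7, 8.7]
gripper_width: 0.0129
gripper_force: 59.9
```

Emit:
apply_moves(motion=[{"gripper": 0,"offset": [0.0015,0.00075,0],"twist": 0},{"gripper": 0,"offset": [0.003,0.0015,0],"twist": 0},{"gripper": 0,"offset": [0.0045,0.00225,0],"twist": 0},{"gripper": 0,"offset": [0.006,0.003,0],"twist": 0},{"gripper": 0,"offset": [0.006,0.003,0],"twist": 0},{"gripper": 0,"offset": [0.006,0.003,0],"twist": 0},{"gripper": 0,"offset": [0.006,0.003,0],"twist": 0},{"gripper": 0,"offset": [0.006,0.003,0],"twist": 0},{"gripper": 0,"offset": [0.006,0.003,0],"twist": 0},{"gripper": 0,"offset": [0.006,0.003,0],"twist": 0}])

```text
clock: 18.68
ee_pos: [0.5904, 0.0557, 0.0645]
orientation: [-0.0, 0.524, 0.851, -0.001]
contact_force: [-5.2, -2.5, 1.5]
gripper_width: 0.0129
gripper_force: 59.5
```

Emit:
apply_moves(motion=[{"gripper": 0,"offset": [0.0015,0.00075,0],"twist": 0},{"gripper": 0,"offset": [0.003,0.0015,0],"twist": 0},{"gripper": 0,"offset": [0.0045,0.00225,0],"twist": 0},{"gripper": 0,"offset": [0.006,0.003,0],"twist": 0},{"gripper": 0,"offset": [0.006,0.003,0],"twist": 0},{"gripper": 0,"offset": [0.006,0.003,0],"twist": 0},{"gripper": 0,"offset": [0.006,0.003,0],"twist": 0},{"gripper": 0,"offset": [0.006,0.003,0],"twist": 0},{"gripper": 0,"offset": [0.006,0.003,0],"twist": 0},{"gripper": 0,"offset": [0.006,0.003,0],"twist": 0}])

```text
clock: 19.52
ee_pos: [0.5917, 0.0563, 0.0644]
orientation: [-0.001, 0.524, 0.851, -0.001]
contact_force: [-6.7, -4.0, 2.7]
gripper_width: 0.0129
gripper_force: 59.8
```

Force fell from 9 N to 6 N, along with a small jump: that is the click. Next I seat it against the end stop.

Emit:
apply_moves(motion=[{"gripper": 0,"offset": [0.0015,0.00075,0],"twist": 0},{"gripper": 0,"offset": [0.003,0.0015,0],"twist": 0},{"gripper": 0,"offset": [0.0045,0.00225,0],"twist": 0},{"gripper": 0,"offset": [0.006,0.003,0],"twist": 0},{"gripper": 0,"offset": [0.0075,0.00375,0],"twist": 0},{"gripper": 0,"offset": [0.0075,0.00375,0],"twist": 0},{"gripper": 0,"offset": [0.0075,0.00375,0],"twist": 0},{"gripper": 0,"offset": [0.0075,0.00375,0],"twist": 0},{"gripper": 0,"offset": [0.0075,0.00375,0],"twist": 0},{"gripper": 0,"offset": [0.0075,0.00375,0],"twist": 0}])

```text
clock: 20.35
ee_pos: [0.5923, 0.0566, 0.0644]
orientation: [-0.001, 0.524, 0.851, -0.003]
contact_force: [-13.1, -4.7, 10.0]
gripper_width: 0.0132
gripper_force: 60.8
```

Emit:
apply_moves(motion=[{"gripper": 0,"offset": [0.0015,0.00075,0],"twist": 0},{"gripper": 0,"offset": [0.003,0.0015,0],"twist": 0},{"gripper": 0,"offset": [0.0045,0.00225,0],"twist": 0},{"gripper": 0,"offset": [0.006,0.003,0],"twist": 0},{"gripper": 0,"offset": [0.0075,0.00375,0],"twist": 0},{"gripper": 0,"offset": [0.0075,0.00375,0],"twist": 0},{"gripper": 0,"offset": [0.0075,0.00375,0],"twist": 0},{"gripper": 0,"offset": [0.0075,0.00375,0],"twist": 0},{"gripper": 0,"offset": [0.0075,0.00375,0],"twist": 0},{"gripper": 0,"offset": [0.0075,0.00375,0],"twist": 0}])

```text
clock: 21.18
ee_pos: [0.5924, 0.0567, 0.0645]
orientation: [-0.002, 0.525, 0.851, -0.005]
contact_force: [-20.6, -9.1, 18.8]
gripper_width: 0.0128
gripper_force: 62.2
```

End stop reached: rigid at about 22 N along the rails. Back off to unload the spring.

Emit:
apply_moves(motion=[{"gripper": 0,"offset": [-0.003,-0.0015,0],"twist": 0},{"gripper": 0,"offset": [-0.006,-0.003,0],"twist": 0},{"gripper": 0,"offset": [-0.009,-0.0045,0],"twist": 0},{"gripper": 0,"offset": [-0.012,-0.006,0],"twist": 0},{"gripper": 0,"offset": [-0.015,-0.0075,0],"twist": 0},{"gripper": 0,"offset": [-0.018,-0.009,0],"twist": 0},{"gripper": 0,"offset": [-0.021,-0.0105,0],"twist": 0},{"gripper": 0,"offset": [-0.024,-0.012,0],"twist": 0},{"gripper": 0,"offset": [-0.024,-0.012,0],"twist": 0},{"gripper": 0,"offset": [-0.024,-0.012,0],"twist": 0}])

```text
clock: 22.02
ee_pos: [0.5897, 0.0554, 0.0644]
orientation: [-0.0, 0.524, 0.851, -0.001]
contact_force: [-3.9, -3.3, -0.1]
gripper_width: 0.0129
gripper_force: 59.1
```

Emit:
apply_moves(motion=[{"gripper": 0,"offset": [-0.003,-0.0015,0],"twist": 0},{"gripper": 0,"offset": [-0.006,-0.003,0],"twist": 0},{"gripper": 0,"offset": [-0.009,-0.0045,0],"twist": 0},{"gripper": 0,"offset": [-0.01,-0.005,0],"twist": 0},{"gripper": 0,"offset": [-0.01,-0.005,0],"twist": 0},{"gripper": 0,"offset": [-0.01,-0.005,0],"twist": 0},{"gripper": 0,"offset": [-0.01,-0.005,0],"twist": 0},{"gripper": 0,"offset": [-0.01,-0.005,0],"twist": 0},{"gripper": 0,"offset": [-0.01,-0.005,0],"twist": 0},{"gripper": 0,"offset": [-0.01,-0.005,0],"twist": 0}])

```text
clock: 22.85
ee_pos: [0.5874, 0.0547, 0.0649]
orientation: [0.0, 0.524, 0.852, 0.0]
contact_force: [-1.5, -2.1, -0.6]
gripper_width: 0.0129
gripper_force: 59.2
```

Emit:
apply_moves(motion=[{"gripper": 16,"offset": [0,0,0],"twist": 0},{"gripper": 20,"offset": [0,0,0],"twist": 0},{"gripper": 28,"offset": [0,0,0],"twist": 0},{"gripper": 36,"offset": [0,0,0],"twist": 0},{"gripper": 40,"offset": [0,0,0],"twist": 0},{"gripper": 40,"offset": [0,0,0.01],"twist": 0},{"gripper": 40,"offset": [0,0,0.05],"twist": 0},{"gripper": 40,"offset": [0,0,0.12],"twist": 0},{"gripper": 40,"offset": [0,0,0.2],"twist": 0},{"gripper": 40,"offset": [0,0,0.28],"twist": 0}])

```text
clock: 23.68
ee_pos: [0.5871, 0.0548, 0.1505]
orientation: [-0.0, 0.524, 0.852, 0.0]
contact_force: [-0.5, -0.7, -0.5]
gripper_width: 0.04
gripper_force: 0.0
```

```bash
python3 - <<'E'
from h import *
s=bot.observe();w=bot.grab_frame('wrist');print(s['ee_pos'],toolyaw(s),s['contact_force'])
cv2.imwrite('pics/w6.png',cv2.resize(w[60:310,160:560],(800,500))[...,::-1])
E
```

```text
[0.58706301 0.05475071 0.15054724] 116.77814920314128 [-0.4614644  -0.71335877 -0.5350452 ]
```

View pics/w6.png

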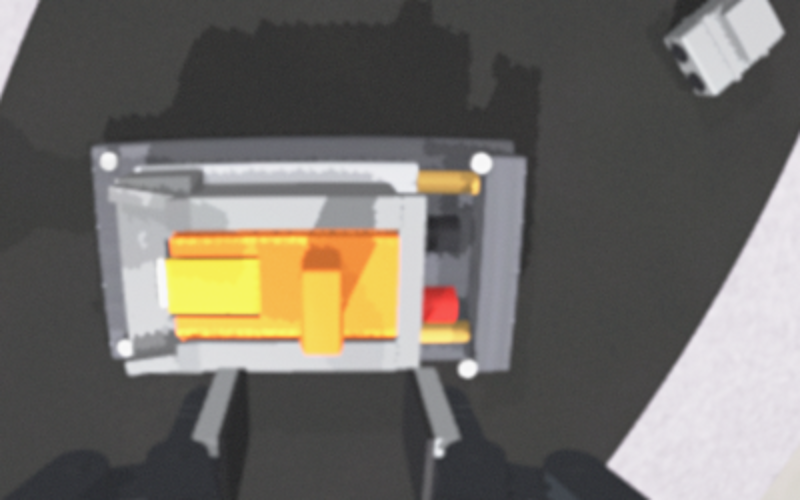

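The cover sits flush against the end-stop wall (x≈399). The white ledge shows just behind the yellow tab (x≈162), and the gripper is clear.

```bash
python3 -c "
from workcell import bot
print(bot.finish_job())"
```

```text
the job is handed in; nothing more can be done
None
```

The cover is shut: I felt the tab click behind the ledge, seated it on the end stop at about 29 N peak measured force, released it, and handed the job in at about 24 s without going near the spare connectors or screwdriver.

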